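# Sort the reagent containers into their trays

### The job

Clear up after the test run: the two reagent vials, the dropper bottle and the specimen cup in front of the trays each go into the tray where one of their own kind already stands. Stand each one upright on the floor of its tray, let go of it, and neither knock anything over nor push along the containers that already stand in the trays.

Things in the scene. Friction and masses are not known exactly. Their poses are not given: they have to be found in the camera images.
- tray_vials: Clear open tray for vials: of three identical trays the one holding one reagent vial. Fixed. 114 x 134 x 35 mm outside (x, y, z), walls 4 mm thick, 34 mm high, inside 104 x 124 mm; floor 3 mm above the bench. Origin: centre of underside, z up, y along the 134 mm side. Its occupant stands near its +y end (x within 8, y = 31 to 44 mm); the rest, towards -y, is free.
- tray_droppers: Clear open tray for droppers: of three identical trays the one holding one amber dropper bottle. Fixed. 114 x 134 x 35 mm outside (x, y, z), walls 4 mm thick, 34 mm high, inside 104 x 124 mm; floor 3 mm above the bench. Origin: centre of underside, z up, y along the 134 mm side. Its occupant stands near its +y end (x within 8, y = 31 to 44 mm); the rest, towards -y, is free.
- tray_cups: Clear open tray for cups: of three identical trays the one holding one screw-cap specimen cup. Fixed. 114 x 134 x 35 mm outside (x, y, z), walls 4 mm thick, 34 mm high, inside 104 x 124 mm; floor 3 mm above the bench. Origin: centre of underside, z up, y along the 134 mm side. Its occupant stands near its +y end (x within 8, y = 31 to 44 mm); the rest, towards -y, is free.
- vial_1: Slender white reagent vial with a long dark dropper cap, a cylinder 23 mm in diameter and 107 mm high, 25 to 45 g, standing upright. Origin: centre of its underside, z up along its axis. Loose on the bench in front of the trays, to be put away.
- vial_2: Slender white reagent vial with a long dark dropper cap, a cylinder 23 mm in diameter and 107 mm high, 25 to 45 g, standing upright. Origin: centre of its underside, z up along its axis. Loose on the bench in front of the trays, to be put away.
- dropper: Amber glass dropper bottle with a black rubber teat: body 33 mm in diameter to 62 mm, rounding to a neck at 70 mm, 102 mm high in all, 55 to 100 g, upright. Origin: centre of its underside, z up along its axis. Loose on the bench in front of the trays, to be put away.
- cup: Squat specimen cup with a fixed screw lid: body 45 mm in diameter up to 51 mm, lid 51 mm in diameter from 51 to 63 mm height, 24 to 42 g, upright. Origin: centre of its underside, z up along its axis. Yellow lid. Loose on the bench in front of the trays, to be put away.
- vial_in_tray: Slender white reagent vial with a long dark dropper cap, a cylinder 23 mm in diameter and 107 mm high, 25 to 45 g, standing upright. Origin: centre of its underside, z up along its axis. Loose, already standing in its tray at the start; stays there.
- dropper_in_tray: Amber glass dropper bottle with a black rubber teat: body 33 mm in diameter to 62 mm, rounding to a neck at 70 mm, 102 mm high in all, 55 to 100 g, upright. Origin: centre of its underside, z up along its axis. Loose, already standing in its tray at the start; stays there.
- cup_in_tray: Squat specimen cup with a fixed screw lid: body 45 mm in diameter up to 51 mm, lid 51 mm in diameter from 51 to 63 mm height, 24 to 42 g, upright. Origin: centre of its underside, z up along its axis. White lid. Loose, already standing in its tray at the start; stays there.
Not all that is in view belongs to the job. Leave any yellow look-alike of the dropper alone.

How it is judged:
At the end, for the whole second after the job is handed in: Every vial, dropper bottle and cup, loose or there before, is inside the walls of its kind's tray, its underside under 10 mm above the tray's underside, upright within 0.12 rad, at rest; the three that stood in the trays are less than 20 mm from where they were (x of vial_1 in the frame of tray_vials between -0.052 and 0.052 m and y of vial_1 in the frame of tray_vials between -0.062 and 0.062 m and z of each of vial_1, vial_2, vial_in_tray in the frame of tray_vials below 0.01 m and angle between each of vial_1, vial_2, dropper, cup, vial_in_tray, dropper_in_tray, cup_in_tray's own z axis and vertical below 0.12 rad and linear speed of each of vial_1, vial_2, dropper, cup, vial_in_tray, dropper_in_tray, cup_in_tray below 0.02 m/s and angular speed of each of vial_1, vial_2, dropper, cup, vial_in_tray, dropper_in_tray, cup_in_tray below 0.2 rad/s and x of vial_2 in the frame of tray_vials between -0.052 and 0.052 m and y of vial_2 in the frame of tray_vials between -0.062 and 0.062 m and x of dropper in the frame of tray_droppers between -0.052 and 0.052 m and y of dropper in the frame of tray_droppers between -0.062 and 0.062 m and z of each of dropper, dropper_in_tray in the frame of tray_droppers below 0.01 m and x of cup in the frame of tray_cups between -0.052 and 0.052 m and y of cup in the frame of tray_cups between -0.062 and 0.062 m and z of each of cup, cup_in_tray in the frame of tray_cups below 0.01 m and x of vial_in_tray in the frame of tray_vials between -0.052 and 0.052 m and y of vial_in_tray in the frame of tray_vials between -0.062 and 0.062 m and distance of each of vial_in_tray, dropper_in_tray, cup_in_tray from where it was at the start of the episode below 0.02 m and x of dropper_in_tray in the frame of tray_droppers between -0.052 and 0.052 m and y of dropper_in_tray in the frame of tray_droppers between -0.062 and 0.062 m and x of cup_in_tray in the frame of tray_cups between -0.052 and 0.052 m and y of cup_in_tray in the frame of tray_cups between -0.062 and 0.062 m); the robot touches nothing.
It fails at once if one of the vials, dropper bottles or cups is knocked over (leans more than 1 rad) (angle between any of vial_1, vial_2, dropper, cup, vial_in_tray, dropper_in_tray, cup_in_tray's own z axis and vertical above 1 rad).
It also fails if it takes over 96 s, if anything falls off the work surface, if the arm or the gripper's body presses on something with over 40 N, if the wrist force passes 120 N, or if a joint passes its speed limit or range.

### The arm

A 6-joint arm with a two-finger parallel gripper is mounted at the origin on the work surface; the furniture and walls round the work are solid. World frame = base frame: x ahead of the robot, y to its left, z up, the work surface at z = 0. Lengths are in m, angles in rad, forces in N, time in s.
With the tool pointing down it reaches from about 0.35 to 0.775 m from the base axis. Payload 5.5 kg.
Tool frame: the origin (TCP) lies at the very end of the fingers, on their centre line; the grasp point (between the pads) lies 19 mm behind it; z points along the fingers, y is the line along which they close (so a half turn about z gives the same grasp; the last joint's range is limited). The gripper opens to 85 mm and grips with 20 to 120 N. Pads are 22 mm wide; open, the fingers measure 114 mm over their backs; the gripper's body (76 mm by 85 mm) begins 54 mm behind the grasp point. The pads swing forward as they close: fully open they stand 13 mm farther back than shut.
Start: joints at [-1.409, 0.313, 0.046, 1.304, 0, 1.431], TCP at [0.171, -0.549, 0.231] pointing down, gripper open.
Joint ranges: [-2.76, 2.76], [-0.86, 1.69], [-1.03, 1.26], [-2.2, 2.34], [-1.47, 1.5], [-3.14, 3.14]. Speed limits (rad/s): [2.57, 2.57, 3.14, 3.14, 3.14, 3.14].

### API

Orientations are given as a unit quaternion [w, x, y, z].
In Python, from workcell import get_state, read_camera, hand_in gives the robot as it stands.
- The arm moves only by the tool send_rows, never from a script. Its argument "increments" is a list of rows, each an object of numbers: "dx", "dy", "dz": the shift along the world's x, y, z in units of 25 mm (1.0 is 25 mm); "roll": the turn about the world's z in units of 8 degrees (1.0 is 8 degrees); "claw": the opening, from -1 (shut) to 1 (fully open). In form: [{"dx": .., "dy": .., "dz": .., "roll": .., "claw": ..}, ...]. A call has exactly 5 rows; each row is the pose to reach, as a shift and turn from the pose commanded when the call began; what a row does not reach only later rows make up. A row lasts 1/8 s, in which the tool goes at most 62.5 mm and 10.7 degrees, less where a joint would pass 70% of its speed; a pose out of reach is approached as far as the arm can. A call with a gripper value outside its range is refused whole. The fingers move at their own pace and stop on an object; "grip_force" is the grip in N (left out, the last holds). Time passes only in rows, so rows that repeat a pose let the fingers close, or fill a call up. It gives the time, the measured TCP pose, the force, the opening and the grip force at its end, in the units of the state.
- get_state(): the state, without advancing time (a new reading comes with each control period).
- read_camera(name): name is "scene" or "top"; returns a dict with "image" (400x640x3 uint8, blue, green, red), "fx", "fy", "cx", "cy" (pixels), "world_to_cam" (4x4, takes a point from world to camera coordinates). Camera axes: x right, y up, looking along -z (the intrinsics and any distortion apply to the point x, -y, -z); pixel columns grow to the right and rows downward; lengths in m; the calibration is good to about 2 mm. A picture is of the moment at which its call begins. There is no depth.
- hand_in(): hands the job in; it is judged then, once.
The state is a dict: "clock": time; "joint_pos": joint angles; "qvel": joint speeds; "tau": joint torques, N m; "tcp_pos": TCP position; "orientation": TCP orientation; "wrist_force": force on the tool from outside, world axes, zero at the start; "ft_torque": the same for the moment, N m; "finger_gap": finger opening in m; "grip_force": force on a finger pad.
Only numpy, scipy, OpenCV 4.12 (cv2) and the standard library are available. Lean on these libraries where they do the work, as an engineer would, in place of code of your own. Each camera call takes 0.05 s, during which the arm holds its last target. There are 200 camera calls.

## Working session

There is one attempt and no reset: what is moved stays moved. The work goes in short steps, Python scripts to look and compute and a tool call to move; the robot and the scene stay as the last step left them, time stands still between calls to the robot, and variables do not carry over. Pictures are saved under pics/ and viewed, at most 14 in all, crops included, and the job is handed in when it is done.

Besides the shell and the picture viewer there is one more tool, called after "Emit:" as name(argument=value, ...), one argument or row to a line, values as JSON. send_rows: Moves the arm, as the interface text tells. Its arguments: {"type":"object","properties":{"increments":{"type":"array","items":{"type":"object","properties":{"dx":{"type":"number"},"dy":{"type":"number"},"dz":{"type":"number"},"roll":{"type":"number"},"claw":{"type":"number"}}}},"grip_force":{"type":"number"}},"required":["increments"]}

```bash
mkdir -p pics
python3 - <<'E'
from workcell import *
import cv2,numpy as np
for n in("scene","top"):
    r=read_camera(n);cv2.imwrite(f"pics/{n}0.png",r["image"]);print(n,{k:v for k,v in r.items() if k!="image"})
print(get_state())
E
```

```text
scene {'fx': 445.7209061038328, 'fy': 445.7209061038328, 'cx': 321.68282152098936, 'cy': 199.3679775967812, 'world_to_cam': array([[ 0.61292826, -0.78998525,  0.01556438, -0.29939615],
       [ 0.30611953,  0.25557761,  0.91704466, -0.21587821],
       [-0.72842966, -0.55731803,  0.39848066, -0.7816843 ],
       [ 0.        ,  0.        ,  0.        ,  1.        ]])}
top {'fx': 388.7371778608328, 'fy': 388.7371778608328, 'cx': 318.3631076469317, 'cy': 203.1365185731817, 'world_to_cam': array([[ 0.02421509, -0.99915733,  0.03313987, -0.01890051],
       [ 0.99861245,  0.02572592,  0.04594938, -0.51617207],
       [-0.04676322,  0.03198122,  0.99839391, -0.858637  ],
       [ 0.        ,  0.        ,  0.        ,  1.        ]])}
{'clock': 0.1, 'joint_pos': array([-1.40859114e+00,  3.13919135e-01,  4.51133105e-02,  1.30361215e+00,
       -3.80874956e-05,  1.43120791e+00]), 'qvel': array([ 0.00013979, -0.00176937,  0.00223626, -0.00116332, -0.00072543,
       -0.00171497]), 'tau': array([ 2.47035598e-03, -4.81721592e+01,  2.99245656e+01,  1.26472407e-02,
       -5.13282157e-05,  2.64998967e-06]), 'tcp_pos': array([ 0.17082158, -0.54856693,  0.23051003]), 'orientation': array([-8.10557020e-04,  9.88636336e-01,  1.50324771e-01, -2.82114431e-05]), 'wrist_force': array([ 0.24578559, -0.23351326,  0.57642538]), 'ft_torque': array([0.02534991, 0.01502653, 0.01575388]), 'grip_force': 0.0, 'finger_gap': 0.08536251894030872}
```

View pics/scene0.png

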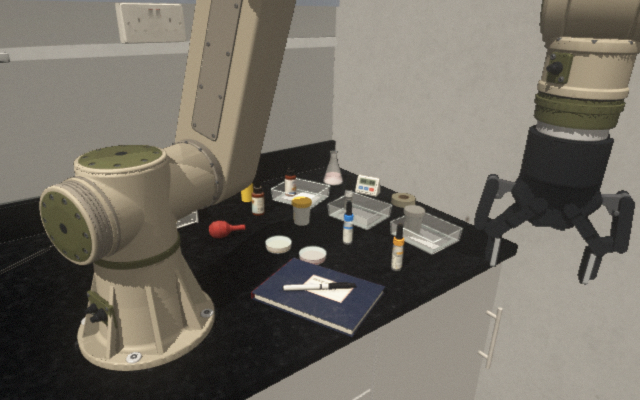

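View pics/top0.png

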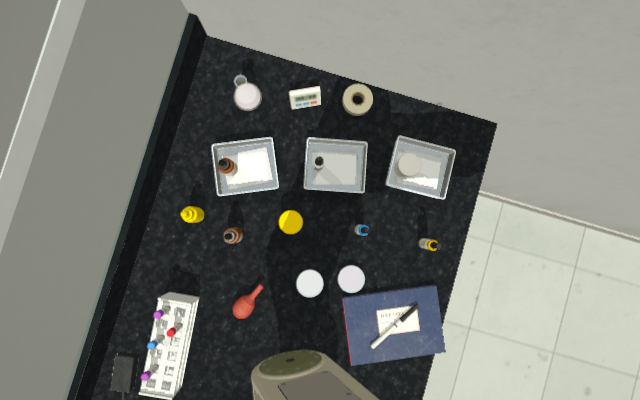

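The two pictures show the dropper tray at left (top px 245,166), the vial tray in the middle (336,165) and the cup tray at right (421,167). Loose items: amber dropper (233,236), yellow-lid cup (291,222), and vials (361,230) and (429,244). The yellow look-alike is at (192,214).

```bash
python3 - <<'E'
import cv2
a=cv2.imread("pics/top0.png")[125:255,175:475];cv2.imwrite("pics/c1.png",cv2.resize(a,None,fx=2.66,fy=2.66,interpolation=cv2.INTER_CUBIC))
a=cv2.imread("pics/scene0.png")[160:280,235:475];cv2.imwrite("pics/c2.png",cv2.resize(a,None,fx=3.33,fy=3.33,interpolation=cv2.INTER_CUBIC))
E
cat > h.py <<'E'
from workcell import *
import cv2,numpy as np
def ray(r,p):
    W=r["world_to_cam"];R=W[:3,:3];t=W[:3,3]
    d=np.array([(p[0]-r["cx"])/r["fx"],-(p[1]-r["cy"])/r["fy"],-1.])
    return -R.T@t,R.T@d
def onz(r,p,z):
    o,d=ray(r,p);return (o+d*(z-o[2])/d[2]).round(4)
def proj(r,P):
    c=r["world_to_cam"]@np.append(P,1);return np.round([r["cx"]-r["fx"]*c[0]/c[2],r["cy"]+r["fy"]*c[1]/c[2]],1)
E
```

```text
(no output)
```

View pics/c1.png

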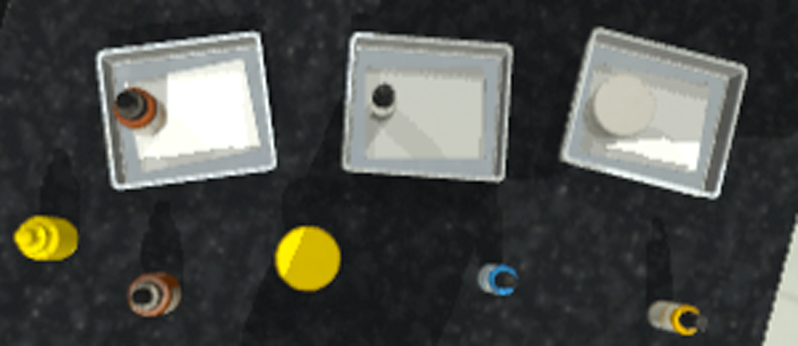

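View pics/c2.png

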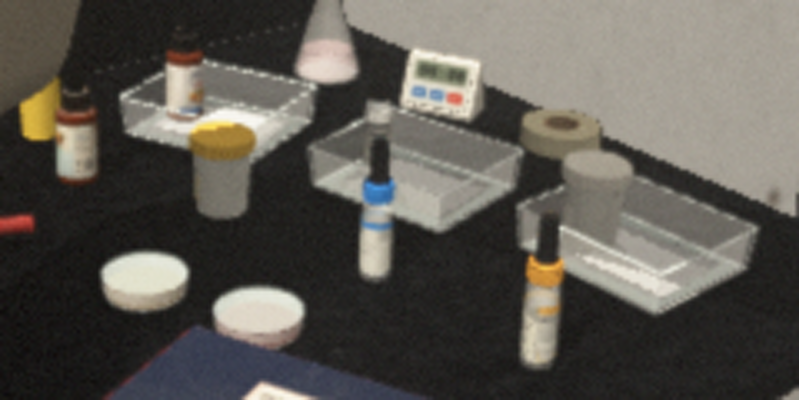

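The crops confirm it: each tray has its occupant at the left (+y) end, and the tray rims and caps are sharp enough to measure.

```bash
cat > m.py <<'E'
from h import *
T=read_camera("top");S=read_camera("scene")
t=lambda p:(p[0]/2.66+175,p[1]/2.66+125)
s=lambda p:(p[0]/3.333+235,p[1]/3.333+160)
def tri(a,b):
    o,d=ray(T,a);q,e=ray(S,b);x=np.linalg.lstsq(np.c_[d,-e],q-o,rcond=None)[0]
    A=o+d*x[0];B=q+e*x[1];return ((A+B)/2).round(4),round(np.linalg.norm(A-B),4)
for n,tt,st,sb,h in[("blue",(509,280),(380,142),(375,273),.107),("yel",(702,321),(549,218),(538,358),.107),("drop",(143,295),(76,92),(77,176),.102),("cup",(308,258),(223,133),(221,209),.063)]:
    print(n,onz(T,t(tt),h)[:2],"scene top",onz(S,s(st),h)[:2],"scene base",onz(S,s(sb),0)[:2],tri(t(tt),s(st)))
for n,c in[("D",[(98,50),(260,32),(275,170),(118,188)]),("V",[(350,33),(512,44),(503,181),(344,171)]),("C",[(598,28),(746,68),(716,197),(562,160)])]:
    P=np.array([onz(T,t(p),.035)[:2] for p in c]);L=np.linalg.norm(P-np.roll(P,-1,0),axis=1)
    y=P[0]+P[3]-P[1]-P[2];print(n,P.mean(0).round(4),"sides",L.round(3),"+y dir deg",np.degrees(np.arctan2(y[1],y[0])).round(1),P.tolist())
for n,p,h in[("vt",(383,93),.107),("dt",(128,101),.102),("ct",(624,107),.063),("ylook",(36,236),.1)]:print(n,onz(T,t(p),h))
E
python3 m.py
```

```text
blue [ 0.4603 -0.1002] scene top [ 0.4495 -0.1063] scene base [ 0.4589 -0.1007] (array([ 0.4598, -0.1004,  0.1019]), np.float64(0.0015))
yel [ 0.4329 -0.2469] scene top [ 0.4212 -0.2509] scene base [ 0.4328 -0.2468] (array([ 0.4318, -0.2473,  0.102 ]), np.float64(0.0031))
drop [0.4426 0.1733] scene top [0.3902 0.1244] scene base [0.4385 0.1779] (array([0.4416, 0.1787, 0.0721]), np.float64(0.001))
cup [0.473  0.0526] scene top [0.4701 0.0503] scene base [0.467  0.0498] (array([0.473 , 0.0527, 0.0614]), np.float64(0.0001))
D [0.5917 0.155 ] sides [0.133 0.115 0.128 0.114] +y dir deg 98.2 [[0.6387, 0.2298], [0.6577, 0.0982], [0.5442, 0.0826], [0.5261, 0.2095]]
V [ 0.5996 -0.0413] sides [0.135 0.114 0.131 0.114] +y dir deg 87.9 [[0.6592, 0.0241], [0.6542, -0.1104], [0.5401, -0.105], [0.5449, 0.0261]]
C [ 0.6001 -0.2314] sides [0.129 0.111 0.132 0.115] +y dir deg 77.4 [[0.6699, -0.182], [0.6401, -0.307], [0.5316, -0.2827], [0.5588, -0.1537]]
vt [ 0.5988 -0.0021  0.107 ]
dt [0.5878 0.1895 0.102 ]
ct [ 0.6001 -0.1972  0.063 ]
ylook [0.4846 0.2546 0.1   ]
```

Emit:
send_rows(
  increments=[
    {"dx": 1.05,"dy": 1.2,"dz": 0,"roll": 0.9,"claw": 1},
    {"dx": 2.1,"dy": 2.4,"dz": 0,"roll": 1.8,"claw": 1},
    {"dx": 3.15,"dy": 3.6,"dz": 0,"roll": 2.7,"claw": 1},
    {"dx": 4.2,"dy": 4.8,"dz": 0,"roll": 3.6,"claw": 1},
    {"dx": 5.25,"dy": 6.0,"dz": 0,"roll": 4.5,"claw": 1},
  ],
  grip_force=30,
)

```text
clock: 0.82
tcp_pos: [0.3028, -0.3979, 0.2312]
orientation: [-0.0, 0.893, 0.45, 0.0]
wrist_force: [1.0, 0.2, 0.9]
finger_gap: 0.0857
grip_force: 0.0
```

Emit:
send_rows(
  increments=[
    {"dx": 1.05,"dy": 1.2,"dz": -0.2,"roll": 0.9,"claw": 0.3},
    {"dx": 2.1,"dy": 2.4,"dz": -0.6,"roll": 1.8,"claw": 0.3},
    {"dx": 3.15,"dy": 3.6,"dz": -1,"roll": 2.7,"claw": 0.3},
    {"dx": 4.2,"dy": 4.8,"dz": -1.4,"roll": 3.6,"claw": 0.3},
    {"dx": 5.25,"dy": 6.05,"dz": -1.8,"roll": 4.6,"claw": 0.3},
  ],
)

```text
clock: 1.45
tcp_pos: [0.4341, -0.2467, 0.1859]
orientation: [0.0, 0.705, 0.709, 0.0]
wrist_force: [-0.4, -0.4, -0.1]
finger_gap: 0.0553
grip_force: 0.0
```

Run:
```python
from h import *
s=get_state();print({k:np.round(v,4).tolist() for k,v in s.items()})
r=read_camera("top");cv2.imwrite("pics/a1.png",r["image"][100:300,300:500])
r=read_camera("scene");i=r["image"];cv2.imwrite("pics/a2.png",cv2.resize(i[130:300,300:500],None,fx=3,fy=3))
```

```text
{'clock': 1.45, 'joint_pos': [-0.6778, 0.1866, -0.233, 1.151, 0.0, 0.8871], 'qvel': [0.6667, 0.1308, -0.0394, -0.1732, -0.0012, -0.4472], 'tau': [-3.1313, -41.1905, 28.48, 0.5672, 0.0063, 0.5028], 'tcp_pos': [0.4341, -0.2467, 0.1859], 'orientation': [0.0001, 0.705, 0.7092, 0.0], 'wrist_force': [-0.4199, -0.3647, -0.1035], 'ft_torque': [-0.0159, -0.0056, 0.0283], 'grip_force': 0.0, 'finger_gap': 0.0553}
```

View pics/a2.png

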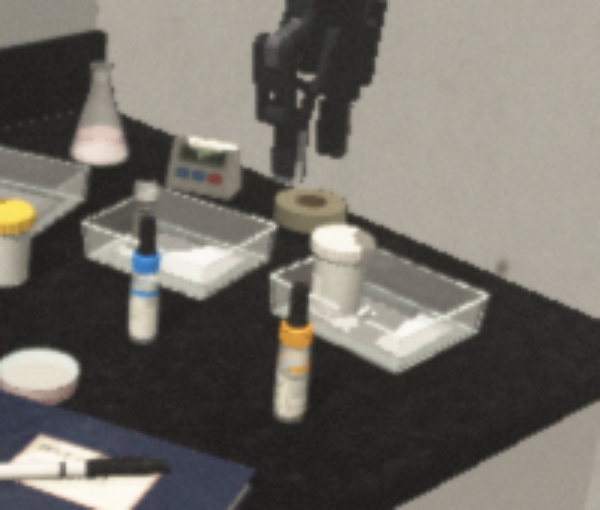

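The open fingers stand directly above the yellow-ring vial (px ~290,300 in the crop), clear of the cup tray. Descending.

Emit:
send_rows(
  increments=[
    {"dz": -0.8,"claw": 0.3},
    {"dz": -2,"claw": 0.3},
    {"dz": -3.2,"claw": 0.3},
    {"dz": -4.4,"claw": 0.3},
    {"dz": -5.2,"claw": 0.3},
  ],
)

```text
schema error: expected keys dx, dy, dz, roll, claw
```

Emit:
send_rows(
  increments=[
    {"claw": -0.2},
    {"claw": -0.6},
    {"claw": -1},
    {"claw": -1},
    {"claw": -1},
  ],
)

```text
schema error: expected keys dx, dy, dz, roll, claw
```

Run:
```python
from h import *
r=read_camera("scene");i=r["image"];cv2.imwrite("pics/a3.png",cv2.resize(i[130:300,300:500],None,fx=3,fy=3))
```

```text
(no output)
```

View pics/a3.png

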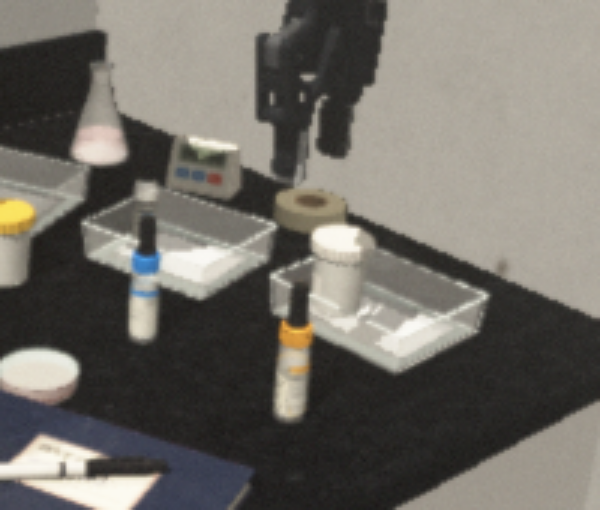

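The call was refused because every row needs all five keys, and the picture shows nothing has moved. Resending.

Emit:
send_rows(
  increments=[
    {"dx": 0,"dy": 0,"roll": 0,"dz": -0.8,"claw": 0.3},
    {"dx": 0,"dy": 0,"roll": 0,"dz": -2,"claw": 0.3},
    {"dx": 0,"dy": 0,"roll": 0,"dz": -3.2,"claw": 0.3},
    {"dx": 0,"dy": 0,"roll": 0,"dz": -4.4,"claw": 0.3},
    {"dx": 0,"dy": 0,"roll": 0,"dz": -5.2,"claw": 0.3},
  ],
)

```text
clock: 2.22
tcp_pos: [0.4323, -0.2486, 0.0553]
orientation: [-0.0, 0.708, 0.707, -0.0]
wrist_force: [1.0, -0.9, 1.1]
finger_gap: 0.0554
grip_force: 0.0
```

Emit:
send_rows(
  increments=[
    {"dx": 0,"dy": 0,"dz": 0,"roll": 0,"claw": 0},
    {"dx": 0,"dy": 0,"dz": 0,"roll": 0,"claw": -0.3},
    {"dx": 0,"dy": 0,"dz": 0,"roll": 0,"claw": -0.6},
    {"dx": 0,"dy": 0,"dz": 0,"roll": 0,"claw": -1},
    {"dx": 0,"dy": 0,"dz": 0,"roll": 0,"claw": -1},
  ],
)

```text
clock: 2.85
tcp_pos: [0.434, -0.2484, 0.0573]
orientation: [0.001, 0.707, 0.708, -0.0]
wrist_force: [-0.9, -0.4, 5.0]
finger_gap: 0.0214
grip_force: 30.0
```

Run:
```python
from h import *
print(get_state()["tcp_pos"])
r=read_camera("scene");i=r["image"];cv2.imwrite("pics/a4.png",cv2.resize(i[130:300,300:500],None,fx=3,fy=3))
```

```text
[ 0.4339761  -0.24838197  0.05727133]
```

View pics/a4.png

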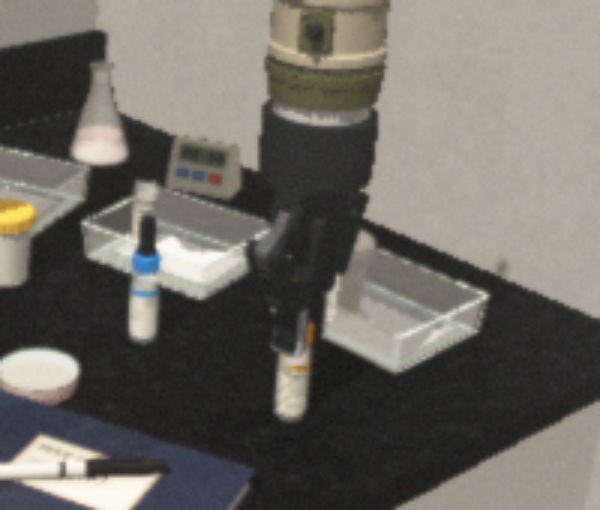

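The vial is held between the fingers (px ~293,340) and still upright. Lifting and carrying it to the vial tray.

Emit:
send_rows(
  increments=[
    {"dx": 0,"dy": 0,"dz": 0.4,"roll": 0,"claw": -1},
    {"dx": 0,"dy": 0,"dz": 1.2,"roll": 0,"claw": -1},
    {"dx": 0,"dy": 0,"dz": 2,"roll": 0,"claw": -1},
    {"dx": 0.4,"dy": 0.4,"dz": 2.6,"roll": 0,"claw": -1},
    {"dx": 1.2,"dy": 1.2,"dz": 2.8,"roll": 0,"claw": -1},
  ],
)

```text
clock: 3.52
tcp_pos: [0.4639, -0.2182, 0.1278]
orientation: [0.001, 0.707, 0.707, 0.0]
wrist_force: [-0.1, 0.3, -1.0]
finger_gap: 0.0217
grip_force: 29.6
```

Emit:
send_rows(
  increments=[
    {"dx": 1.2,"dy": 1.2,"dz": 0,"roll": 0,"claw": -1},
    {"dx": 2.4,"dy": 2.4,"dz": 0,"roll": 0,"claw": -1},
    {"dx": 3.6,"dy": 3.6,"dz": 0,"roll": 0,"claw": -1},
    {"dx": 4.7,"dy": 4.7,"dz": 0,"roll": 0,"claw": -1},
    {"dx": 5.4,"dy": 5.4,"dz": 0,"roll": 0,"claw": -1},
  ],
)

```text
clock: 4.15
tcp_pos: [0.5994, -0.0811, 0.1265]
orientation: [-0.0, 0.706, 0.708, 0.0]
wrist_force: [0.9, -0.5, -0.9]
finger_gap: 0.0217
grip_force: 29.6
```

Emit:
send_rows(
  increments=[
    {"dx": 0,"dy": 0,"dz": 0,"roll": 0,"claw": -1},
    {"dx": 0,"dy": 0,"dz": -0.6,"roll": 0,"claw": -1},
    {"dx": 0,"dy": 0,"dz": -1.2,"roll": 0,"claw": -1},
    {"dx": 0,"dy": 0,"dz": -1.8,"roll": 0,"claw": -1},
    {"dx": 0,"dy": 0,"dz": -1.8,"roll": 0,"claw": -1},
  ],
)

```text
clock: 4.78
tcp_pos: [0.5966, -0.0829, 0.0792]
orientation: [-0.002, 0.707, 0.707, -0.001]
wrist_force: [0.4, 0.6, 0.3]
finger_gap: 0.0213
grip_force: 29.6
```

Run:
```python
from h import *
print(get_state()["tcp_pos"])
a=read_camera("scene")["image"][130:300,260:460];b=read_camera("top")["image"][90:260,260:460]
cv2.imwrite("pics/a5.png",cv2.resize(np.hstack([a,b]),None,fx=2,fy=2))
```

```text
[ 0.59658333 -0.0828823   0.07916533]
```

View pics/a5.png

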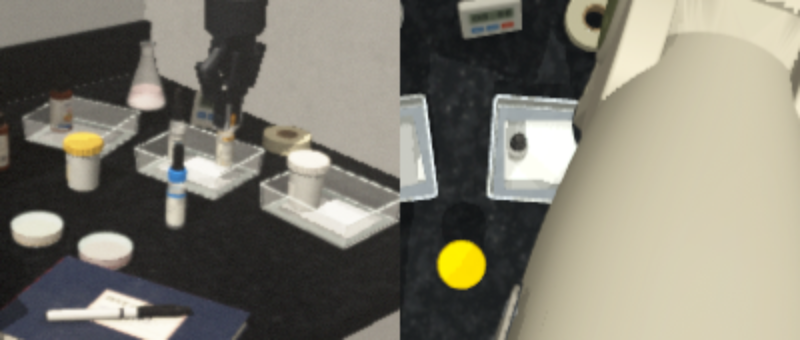

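The vial hangs upright over the free -y end of the vial tray, well clear of the occupant. Setting it down and opening.

Emit:
send_rows(
  increments=[
    {"dx": 0,"dy": 0,"dz": -0.4,"roll": 0,"claw": -1},
    {"dx": 0,"dy": 0,"dz": -0.7,"roll": 0,"claw": -1},
    {"dx": 0,"dy": 0,"dz": -0.85,"roll": 0,"claw": -1},
    {"dx": 0,"dy": 0,"dz": -0.85,"roll": 0,"claw": -1},
    {"dx": 0,"dy": 0,"dz": -0.85,"roll": 0,"claw": -1},
  ],
)

```text
clock: 5.5
tcp_pos: [0.5982, -0.0827, 0.0603]
orientation: [-0.0, 0.707, 0.708, -0.0]
wrist_force: [-1.3, 0.0, 4.1]
finger_gap: 0.0217
grip_force: 29.9
```

Emit:
send_rows(
  increments=[
    {"dx": 0,"dy": 0,"dz": 0,"roll": 0,"claw": -0.3},
    {"dx": 0,"dy": 0,"dz": 0,"roll": 0,"claw": -0.1},
    {"dx": 0,"dy": 0,"dz": 0,"roll": 0,"claw": 0.1},
    {"dx": 0,"dy": 0,"dz": 0,"roll": 0,"claw": 0.3},
    {"dx": 0,"dy": 0,"dz": 0,"roll": 0,"claw": 0.3},
  ],
)

```text
clock: 6.12
tcp_pos: [0.5984, -0.0828, 0.06]
orientation: [0.0, 0.707, 0.708, 0.0]
wrist_force: [-0.2, 0.3, -0.9]
finger_gap: 0.0552
grip_force: 0.0
```

Emit:
send_rows(
  increments=[
    {"dx": 0,"dy": 0,"dz": 0.6,"roll": 0,"claw": 0.3},
    {"dx": 0,"dy": 0,"dz": 1.6,"roll": 0,"claw": 0.3},
    {"dx": 0,"dy": 0,"dz": 2.8,"roll": 0,"claw": 0.3},
    {"dx": 0,"dy": 0,"dz": 4,"roll": 0,"claw": 0.3},
    {"dx": 0,"dy": 0,"dz": 5,"roll": 0,"claw": 0.3},
  ],
)

```text
clock: 6.75
tcp_pos: [0.5988, -0.083, 0.1877]
orientation: [0.001, 0.707, 0.708, 0.001]
wrist_force: [0.2, 0.4, 1.5]
finger_gap: 0.0554
grip_force: 0.0
```

Emit:
send_rows(
  increments=[
    {"dx": -1.3,"dy": -0.2,"dz": 0,"roll": 0,"claw": 0.3},
    {"dx": -2.8,"dy": -0.3,"dz": 0,"roll": 0,"claw": 0.3},
    {"dx": -4.2,"dy": -0.5,"dz": 0,"roll": 0,"claw": 0.3},
    {"dx": -5.55,"dy": -0.7,"dz": 0,"roll": 0,"claw": 0.3},
    {"dx": -5.55,"dy": -0.7,"dz": 0,"roll": 0,"claw": 0.3},
  ],
)

```text
clock: 7.38
tcp_pos: [0.4579, -0.1003, 0.1864]
orientation: [0.0, 0.707, 0.707, 0.0]
wrist_force: [0.4, 0.1, -0.1]
finger_gap: 0.0558
grip_force: 0.0
```

Emit:
send_rows(
  increments=[
    {"dx": 0,"dy": 0,"dz": -0.8,"roll": 0,"claw": 0.3},
    {"dx": 0,"dy": 0,"dz": -2,"roll": 0,"claw": 0.3},
    {"dx": 0,"dy": 0,"dz": -3.2,"roll": 0,"claw": 0.3},
    {"dx": 0,"dy": 0,"dz": -4.4,"roll": 0,"claw": 0.3},
    {"dx": 0,"dy": 0,"dz": -5.15,"roll": 0,"claw": 0.3},
  ],
)

```text
clock: 8.0
tcp_pos: [0.4605, -0.1003, 0.0556]
orientation: [0.0, 0.706, 0.708, 0.0]
wrist_force: [-0.2, 0.6, -0.1]
finger_gap: 0.0557
grip_force: 0.0
```

Emit:
send_rows(
  increments=[
    {"dx": 0,"dy": 0,"dz": 0,"roll": 0,"claw": 0},
    {"dx": 0,"dy": 0,"dz": 0,"roll": 0,"claw": -0.3},
    {"dx": 0,"dy": 0,"dz": 0,"roll": 0,"claw": -0.6},
    {"dx": 0,"dy": 0,"dz": 0,"roll": 0,"claw": -1},
    {"dx": 0,"dy": 0,"dz": 0,"roll": 0,"claw": -1},
  ],
)

```text
clock: 8.62
tcp_pos: [0.461, -0.1007, 0.0575]
orientation: [0.001, 0.707, 0.708, 0.001]
wrist_force: [0.7, 0.3, 6.0]
finger_gap: 0.0217
grip_force: 29.6
```

Run:
```python
from h import *
print(get_state()["tcp_pos"])
a=read_camera("scene")["image"][130:300,260:460];b=read_camera("top")["image"][90:260,260:460]
cv2.imwrite("pics/a6.png",cv2.resize(np.hstack([a,b]),None,fx=2,fy=2))
```

```text
[ 0.46095758 -0.10073504  0.05753609]
```

View pics/a6.png

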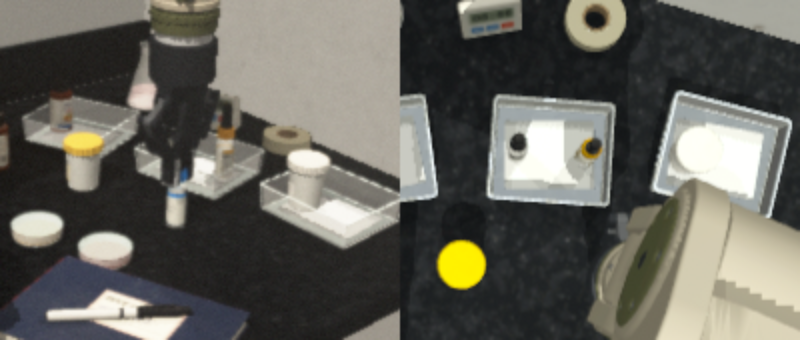

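Vial 1 stands upright in the tray (right panel, 590,150) and the blue vial is gripped. Next I put it midway between the other two.

Emit:
send_rows(
  increments=[
    {"dx": 0,"dy": 0,"dz": 0.4,"roll": 0,"claw": -1},
    {"dx": 0,"dy": 0,"dz": 1.2,"roll": 0,"claw": -1},
    {"dx": 0,"dy": 0.5,"dz": 2,"roll": 0,"claw": -1},
    {"dx": 0,"dy": 1.4,"dz": 2.6,"roll": 0,"claw": -1},
    {"dx": 0,"dy": 2.3,"dz": 2.8,"roll": 0,"claw": -1},
  ],
)

```text
clock: 9.35
tcp_pos: [0.4599, -0.0425, 0.1277]
orientation: [0.001, 0.707, 0.707, 0.0]
wrist_force: [-0.5, -0.6, 0.1]
finger_gap: 0.0215
grip_force: 29.4
```

Emit:
send_rows(
  increments=[
    {"dx": 1.2,"dy": 0,"dz": 0,"roll": 0,"claw": -1},
    {"dx": 2.5,"dy": 0,"dz": 0,"roll": 0,"claw": -1},
    {"dx": 3.8,"dy": 0,"dz": 0,"roll": 0,"claw": -1},
    {"dx": 4.9,"dy": 0,"dz": 0,"roll": 0,"claw": -1},
    {"dx": 5.6,"dy": 0,"dz": 0,"roll": 0,"claw": -1},
  ],
)

```text
clock: 9.98
tcp_pos: [0.6004, -0.0428, 0.1263]
orientation: [-0.0, 0.706, 0.708, -0.0]
wrist_force: [-0.6, -0.2, -0.9]
finger_gap: 0.0218
grip_force: 29.5
```

Emit:
send_rows(
  increments=[
    {"dx": 0,"dy": 0,"dz": 0,"roll": 0,"claw": -1},
    {"dx": 0,"dy": 0,"dz": -0.6,"roll": 0,"claw": -1},
    {"dx": 0,"dy": 0,"dz": -1.2,"roll": 0,"claw": -1},
    {"dx": 0,"dy": 0,"dz": -1.8,"roll": 0,"claw": -1},
    {"dx": 0,"dy": 0,"dz": -1.8,"roll": 0,"claw": -1},
  ],
)

```text
clock: 10.6
tcp_pos: [0.5978, -0.0425, 0.0793]
orientation: [-0.002, 0.707, 0.708, -0.001]
wrist_force: [0.6, -0.5, -0.1]
finger_gap: 0.022
grip_force: 29.5
```

Emit:
send_rows(
  increments=[
    {"dx": 0,"dy": 0,"dz": -0.4,"roll": 0,"claw": -1},
    {"dx": 0,"dy": 0,"dz": -0.7,"roll": 0,"claw": -1},
    {"dx": 0,"dy": 0,"dz": -0.85,"roll": 0,"claw": -1},
    {"dx": 0,"dy": 0,"dz": -0.85,"roll": 0,"claw": -1},
    {"dx": 0,"dy": 0,"dz": -0.85,"roll": 0,"claw": -1},
  ],
)

```text
clock: 11.22
tcp_pos: [0.5996, -0.0428, 0.0606]
orientation: [0.0, 0.707, 0.708, 0.0]
wrist_force: [-3.0, 0.6, 5.6]
finger_gap: 0.0218
grip_force: 30.1
```

Emit:
send_rows(
  increments=[
    {"dx": 0,"dy": 0,"dz": 0,"roll": 0,"claw": -0.3},
    {"dx": 0,"dy": 0,"dz": 0,"roll": 0,"claw": -0.1},
    {"dx": 0,"dy": 0,"dz": 0,"roll": 0,"claw": 0.1},
    {"dx": 0,"dy": 0,"dz": 0,"roll": 0,"claw": 0.3},
    {"dx": 0,"dy": 0,"dz": 0,"roll": 0,"claw": 0.3},
  ],
)

```text
clock: 11.85
tcp_pos: [0.5997, -0.0428, 0.06]
orientation: [0.0, 0.707, 0.708, 0.0]
wrist_force: [-0.1, -0.4, 0.3]
finger_gap: 0.0555
grip_force: 0.0
```

Emit:
send_rows(
  increments=[
    {"dx": 0,"dy": 0,"dz": 0.6,"roll": 0,"claw": 0.3},
    {"dx": 0,"dy": 0,"dz": 1.6,"roll": 0,"claw": 0.3},
    {"dx": 0,"dy": 0,"dz": 2.8,"roll": 0,"claw": 0.3},
    {"dx": 0,"dy": 0,"dz": 4,"roll": 0,"claw": 0.3},
    {"dx": 0,"dy": 0,"dz": 5,"roll": 0,"claw": 0.3},
  ],
)

```text
clock: 12.48
tcp_pos: [0.6001, -0.0429, 0.1878]
orientation: [0.001, 0.707, 0.708, 0.001]
wrist_force: [1.0, -0.3, -1.0]
finger_gap: 0.0553
grip_force: 0.0
```

Emit:
send_rows(
  increments=[
    {"dx": -1.3,"dy": 1,"dz": 0,"roll": 0,"claw": 0.6},
    {"dx": -2.6,"dy": 2,"dz": 0,"roll": 0,"claw": 1},
    {"dx": -3.9,"dy": 3,"dz": 0,"roll": 0,"claw": 1},
    {"dx": -5.1,"dy": 3.8,"dz": 0,"roll": 0,"claw": 1},
    {"dx": -5.1,"dy": 3.8,"dz": 0,"roll": 0,"claw": 1},
  ],
)

```text
clock: 13.1
tcp_pos: [0.4703, 0.0534, 0.1864]
orientation: [0.0, 0.706, 0.708, 0.0]
wrist_force: [0.5, 0.4, 0.2]
finger_gap: 0.0853
grip_force: 0.0
```

Run:
```python
from h import *
print(get_state()["tcp_pos"])
a=read_camera("scene")["image"][130:300,240:440];b=read_camera("top")["image"][90:260,260:460]
cv2.imwrite("pics/a7.png",cv2.resize(np.hstack([a,b]),None,fx=2,fy=2))
```

```text
[0.47027116 0.05340947 0.18642021]
```

View pics/a7.png

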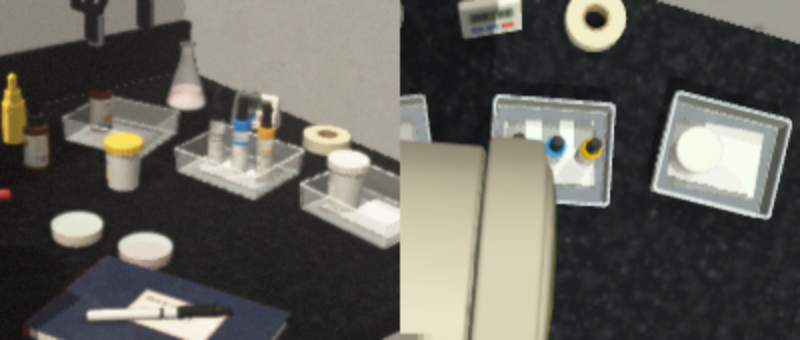

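All three vials stand upright in their tray (left panel, 217–265,145). Now the cup, gripped by its lid.

Emit:
send_rows(
  increments=[
    {"dx": 0,"dy": 0,"dz": -1,"roll": 0,"claw": 1},
    {"dx": 0,"dy": 0,"dz": -2.3,"roll": 0,"claw": 1},
    {"dx": 0,"dy": 0,"dz": -3.7,"roll": 0,"claw": 1},
    {"dx": 0,"dy": 0,"dz": -5.1,"roll": 0,"claw": 1},
    {"dx": 0,"dy": 0,"dz": -5.9,"roll": 0,"claw": 1},
  ],
)

```text
clock: 13.82
tcp_pos: [0.4726, 0.0515, 0.036]
orientation: [-0.0, 0.707, 0.707, -0.0]
wrist_force: [-0.3, -0.9, -0.7]
finger_gap: 0.0855
grip_force: 0.0
```

Emit:
send_rows(
  increments=[
    {"dx": 0,"dy": 0,"dz": 0,"roll": 0,"claw": 0.6},
    {"dx": 0,"dy": 0,"dz": 0,"roll": 0,"claw": 0.3},
    {"dx": 0,"dy": 0,"dz": 0,"roll": 0,"claw": 0.1},
    {"dx": 0,"dy": 0,"dz": 0,"roll": 0,"claw": -0.5},
    {"dx": 0,"dy": 0,"dz": 0,"roll": 0,"claw": -0.5},
  ],
)

```text
clock: 14.45
tcp_pos: [0.4736, 0.052, 0.0388]
orientation: [0.001, 0.707, 0.708, 0.001]
wrist_force: [-0.1, -0.9, 5.5]
finger_gap: 0.0501
grip_force: 31.5
```

Emit:
send_rows(
  increments=[
    {"dx": 0,"dy": 0,"dz": 0.4,"roll": 0,"claw": -0.5},
    {"dx": 0,"dy": 0,"dz": 1.2,"roll": 0,"claw": -0.5},
    {"dx": 0,"dy": 0,"dz": 2,"roll": 0,"claw": -0.5},
    {"dx": 0,"dy": 0,"dz": 2.8,"roll": 0,"claw": -0.5},
    {"dx": 0,"dy": 0,"dz": 3,"roll": 0,"claw": -0.5},
  ],
)

```text
clock: 15.08
tcp_pos: [0.4728, 0.0523, 0.114]
orientation: [0.001, 0.707, 0.708, 0.001]
wrist_force: [0.8, -1.0, -0.9]
finger_gap: 0.0494
grip_force: 31.3
```

Run:
```python
from h import *
print(get_state()["tcp_pos"])
a=read_camera("scene")["image"][110:310,230:430]
cv2.imwrite("pics/a8.png",cv2.resize(a,None,fx=3,fy=3))
```

```text
[0.47277766 0.05225148 0.11397335]
```

View pics/a8.png

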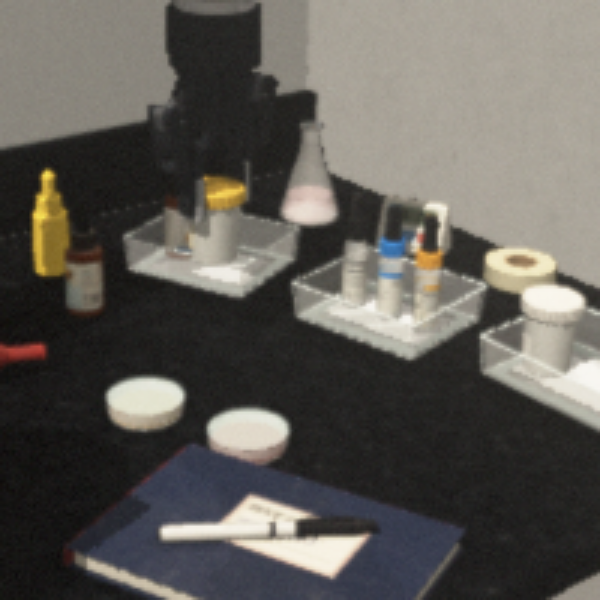

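The cup hangs level by its lid (px 220,220). Carrying it along in front of the trays, then into the cup tray.

Emit:
send_rows(
  increments=[
    {"dx": 0,"dy": -0.8,"dz": 0,"roll": 0,"claw": -0.5},
    {"dx": 0,"dy": -2.1,"dz": 0,"roll": 0,"claw": -0.5},
    {"dx": 0,"dy": -3.5,"dz": 0,"roll": 0,"claw": -0.5},
    {"dx": 0,"dy": -4.9,"dz": 0,"roll": 0,"claw": -0.5},
    {"dx": 0,"dy": -6.3,"dz": 0,"roll": 0,"claw": -0.5},
  ],
)

```text
clock: 15.75
tcp_pos: [0.4714, -0.1061, 0.1117]
orientation: [-0.001, 0.707, 0.708, -0.0]
wrist_force: [0.0, 0.1, -1.2]
finger_gap: 0.0498
grip_force: 31.3
```

Emit:
send_rows(
  increments=[
    {"dx": 0,"dy": -1.4,"dz": 0,"roll": 0,"claw": -0.5},
    {"dx": 0,"dy": -2.8,"dz": 0,"roll": 0,"claw": -0.5},
    {"dx": 0,"dy": -4.2,"dz": 0,"roll": 0,"claw": -0.5},
    {"dx": 0,"dy": -5.4,"dz": 0,"roll": 0,"claw": -0.5},
    {"dx": 0,"dy": -6.3,"dz": 0,"roll": 0,"claw": -0.5},
  ],
)

```text
clock: 16.38
tcp_pos: [0.4716, -0.2637, 0.1116]
orientation: [-0.001, 0.707, 0.707, -0.0]
wrist_force: [-0.1, 1.0, -1.2]
finger_gap: 0.0497
grip_force: 31.3
```

Emit:
send_rows(
  increments=[
    {"dx": 0.8,"dy": 0,"dz": 0,"roll": 0,"claw": -0.5},
    {"dx": 2,"dy": 0,"dz": 0,"roll": 0,"claw": -0.5},
    {"dx": 3.2,"dy": 0,"dz": 0,"roll": 0,"claw": -0.5},
    {"dx": 4.3,"dy": 0,"dz": 0,"roll": 0,"claw": -0.5},
    {"dx": 4.8,"dy": 0,"dz": 0,"roll": 0,"claw": -0.5},
  ],
)

```text
clock: 17.0
tcp_pos: [0.593, -0.2624, 0.1117]
orientation: [-0.0, 0.706, 0.708, -0.0]
wrist_force: [-0.3, -0.4, 0.1]
finger_gap: 0.0498
grip_force: 31.3
```

Emit:
send_rows(
  increments=[
    {"dx": 0,"dy": 0,"dz": 0,"roll": 0,"claw": -0.5},
    {"dx": 0,"dy": 0,"dz": -0.4,"roll": 0,"claw": -0.5},
    {"dx": 0,"dy": 0,"dz": -1,"roll": 0,"claw": -0.5},
    {"dx": 0,"dy": 0,"dz": -1.5,"roll": 0,"claw": -0.5},
    {"dx": 0,"dy": 0,"dz": -1.5,"roll": 0,"claw": -0.5},
  ],
)

```text
clock: 17.62
tcp_pos: [0.5907, -0.2622, 0.0731]
orientation: [-0.002, 0.707, 0.708, -0.0]
wrist_force: [-0.9, 0.7, -0.3]
finger_gap: 0.0499
grip_force: 31.3
```

Run:
```python
from h import *
print(get_state()["tcp_pos"])
a=read_camera("scene")["image"][130:300,300:500];b=read_camera("top")["image"][90:260,300:500]
cv2.imwrite("pics/a9.png",cv2.resize(np.hstack([a,b]),None,fx=2,fy=2))
```

```text
[ 0.59066217 -0.26217133  0.07312275]
```

View pics/a9.png

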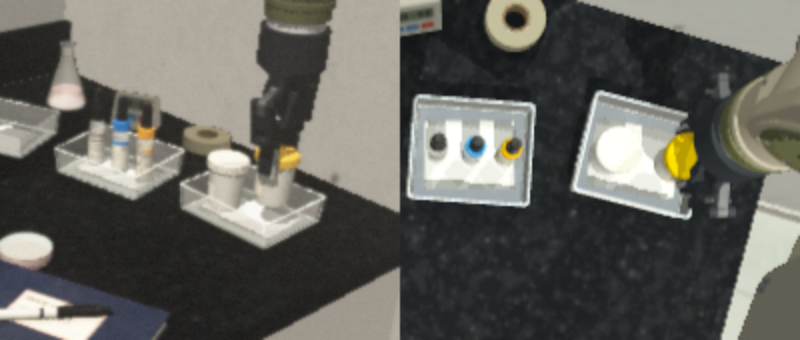

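The cup is between the tray walls with a clear gap to its neighbour (right panel 617 vs 680). Lowering and releasing.

Emit:
send_rows(
  increments=[
    {"dx": 0,"dy": 0,"dz": -0.6,"roll": 0,"claw": -0.5},
    {"dx": 0,"dy": 0,"dz": -1.1,"roll": 0,"claw": -0.5},
    {"dx": 0,"dy": 0,"dz": -1.35,"roll": 0,"claw": -0.5},
    {"dx": 0,"dy": 0,"dz": -1.35,"roll": 0,"claw": -0.5},
    {"dx": 0,"dy": 0,"dz": -1.35,"roll": 0,"claw": -0.5},
  ],
)

```text
clock: 18.35
tcp_pos: [0.5914, -0.2626, 0.0419]
orientation: [-0.0, 0.707, 0.708, -0.0]
wrist_force: [-3.8, 1.0, 6.8]
finger_gap: 0.0497
grip_force: 31.8
```

Emit:
send_rows(
  increments=[
    {"dx": 0,"dy": 0,"dz": 0,"roll": 0,"claw": 0.3},
    {"dx": 0,"dy": 0,"dz": 0,"roll": 0,"claw": 0.45},
    {"dx": 0,"dy": 0,"dz": 0,"roll": 0,"claw": 0.6},
    {"dx": 0,"dy": 0,"dz": 0,"roll": 0,"claw": 0.65},
    {"dx": 0,"dy": 0,"dz": 0,"roll": 0,"claw": 0.65},
  ],
)

```text
clock: 18.98
tcp_pos: [0.5922, -0.2628, 0.0412]
orientation: [0.0, 0.707, 0.708, 0.0]
wrist_force: [0.0, -0.5, 0.6]
finger_gap: 0.0704
grip_force: 0.0
```

Emit:
send_rows(
  increments=[
    {"dx": 0,"dy": 0,"dz": 0.6,"roll": 0,"claw": 0.65},
    {"dx": 0,"dy": 0,"dz": 1.6,"roll": 0,"claw": 0.65},
    {"dx": 0,"dy": 0,"dz": 3,"roll": 0,"claw": 0.65},
    {"dx": 0,"dy": 0,"dz": 4.6,"roll": 0,"claw": 0.65},
    {"dx": 0,"dy": 0,"dz": 5.6,"roll": 0,"claw": 0.65},
  ],
)

```text
clock: 19.6
tcp_pos: [0.593, -0.2633, 0.1851]
orientation: [0.002, 0.707, 0.708, 0.001]
wrist_force: [-0.1, 0.1, -0.3]
finger_gap: 0.0705
grip_force: 0.0
```

Emit:
send_rows(
  increments=[
    {"dx": -1.2,"dy": 0.6,"dz": 0,"roll": 0,"claw": 0.65},
    {"dx": -2.4,"dy": 1.8,"dz": 0,"roll": 0,"claw": 0.65},
    {"dx": -3.6,"dy": 3.2,"dz": 0,"roll": 0,"claw": 0.65},
    {"dx": -4.8,"dy": 4.6,"dz": 0,"roll": 0,"claw": 0.65},
    {"dx": -6,"dy": 6,"dz": 0,"roll": 0,"claw": 0.65},
  ],
)

```text
clock: 20.23
tcp_pos: [0.4414, -0.1119, 0.1826]
orientation: [0.001, 0.707, 0.708, 0.0]
wrist_force: [-0.7, 1.1, 0.4]
finger_gap: 0.0705
grip_force: 0.0
```

Run:
```python
from h import *
T=read_camera("top");print(get_state()["tcp_pos"])
t=lambda p:(p[0]/2.66+175,p[1]/2.66+125)
print(onz(T,t((156,294)),.062),onz(T,t((143,295)),.102))
i=T["image"][215:255,210:255];h=cv2.cvtColor(i,cv2.COLOR_BGR2HSV)
m=cv2.inRange(h,(0,70,60),(18,255,255));x,y,w,hh=cv2.boundingRect(m);print(x+210,y+215,w,hh,m.sum()/255,onz(T,(x+210+w/2-.5,y+215+hh/2-.5),.062))
```

```text
[ 0.43636137 -0.10754735  0.1819699 ]
[0.4419 0.1709 0.062 ] [0.4426 0.1733 0.102 ]
223 227 20 17 141.0 [0.4429 0.1734 0.062 ]
```

Emit:
send_rows(
  increments=[
    {"dx": 0,"dy": 1.4,"dz": 0,"roll": 0,"claw": 0.65},
    {"dx": 0,"dy": 2.8,"dz": 0,"roll": 0,"claw": 0.65},
    {"dx": 0,"dy": 4.2,"dz": 0,"roll": 0,"claw": 0.65},
    {"dx": 0,"dy": 5.6,"dz": 0,"roll": 0,"claw": 0.65},
    {"dx": 0,"dy": 7,"dz": 0,"roll": 0,"claw": 0.65},
  ],
)

```text
clock: 20.9
tcp_pos: [0.4426, 0.0632, 0.1826]
orientation: [0.001, 0.707, 0.708, 0.001]
wrist_force: [0.2, 0.5, -0.2]
finger_gap: 0.0705
grip_force: 0.0
```

Emit:
send_rows(
  increments=[
    {"dx": 0,"dy": 1.4,"dz": 0,"roll": 0,"claw": 0.65},
    {"dx": 0,"dy": 2.8,"dz": 0,"roll": 0,"claw": 0.65},
    {"dx": 0,"dy": 4,"dz": 0,"roll": 0,"claw": 0.65},
    {"dx": 0,"dy": 4.45,"dz": 0,"roll": 0,"claw": 0.65},
    {"dx": 0,"dy": 4.45,"dz": 0,"roll": 0,"claw": 0.65},
  ],
)

```text
clock: 21.52
tcp_pos: [0.4423, 0.1736, 0.1818]
orientation: [0.0, 0.706, 0.708, 0.0]
wrist_force: [0.3, -0.9, 0.1]
finger_gap: 0.07
grip_force: 0.0
```

Emit:
send_rows(
  increments=[
    {"dx": 0,"dy": 0,"dz": -1,"roll": 0,"claw": 0.65},
    {"dx": 0,"dy": 0,"dz": -2.3,"roll": 0,"claw": 0.65},
    {"dx": 0,"dy": 0,"dz": -3.7,"roll": 0,"claw": 0.65},
    {"dx": 0,"dy": 0,"dz": -5.1,"roll": 0,"claw": 0.65},
    {"dx": 0,"dy": 0,"dz": -5.85,"roll": 0,"claw": 0.65},
  ],
)

```text
clock: 22.15
tcp_pos: [0.4412, 0.1719, 0.0335]
orientation: [-0.0, 0.707, 0.707, -0.001]
wrist_force: [-0.7, -1.0, 1.0]
finger_gap: 0.0706
grip_force: 0.0
```

Emit:
send_rows(
  increments=[
    {"dx": 0,"dy": 0,"dz": 0,"roll": 0,"claw": 0.3},
    {"dx": 0,"dy": 0,"dz": 0,"roll": 0,"claw": 0},
    {"dx": 0,"dy": 0,"dz": 0,"roll": 0,"claw": -0.3},
    {"dx": 0,"dy": 0,"dz": 0,"roll": 0,"claw": -0.8},
    {"dx": 0,"dy": 0,"dz": 0,"roll": 0,"claw": -0.8},
  ],
)

```text
clock: 22.78
tcp_pos: [0.4431, 0.1735, 0.0363]
orientation: [0.001, 0.707, 0.708, 0.001]
wrist_force: [-0.7, -0.9, 7.1]
finger_gap: 0.0314
grip_force: 29.6
```

Emit:
send_rows(
  increments=[
    {"dx": 0,"dy": 0,"dz": 0.4,"roll": 0,"claw": -0.8},
    {"dx": 0,"dy": 0,"dz": 1.2,"roll": 0,"claw": -0.8},
    {"dx": 0,"dy": 0,"dz": 2,"roll": 0,"claw": -0.8},
    {"dx": 0,"dy": 0,"dz": 2.8,"roll": 0,"claw": -0.8},
    {"dx": 0,"dy": 0,"dz": 3,"roll": 0,"claw": -0.8},
  ],
)

```text
clock: 23.4
tcp_pos: [0.4431, 0.1738, 0.1116]
orientation: [0.001, 0.706, 0.708, 0.001]
wrist_force: [0.7, -0.8, -1.1]
finger_gap: 0.0315
grip_force: 30.0
```

Run:
```python
from h import *
print(get_state()["tcp_pos"])
a=read_camera("scene")["image"][110:310,200:400];b=read_camera("top")["image"][90:290,170:370]
cv2.imwrite("pics/a10.png",cv2.resize(np.hstack([a,b]),None,fx=2,fy=2))
```

```text
[0.4430785  0.17375039 0.11164656]
```

View pics/a10.png

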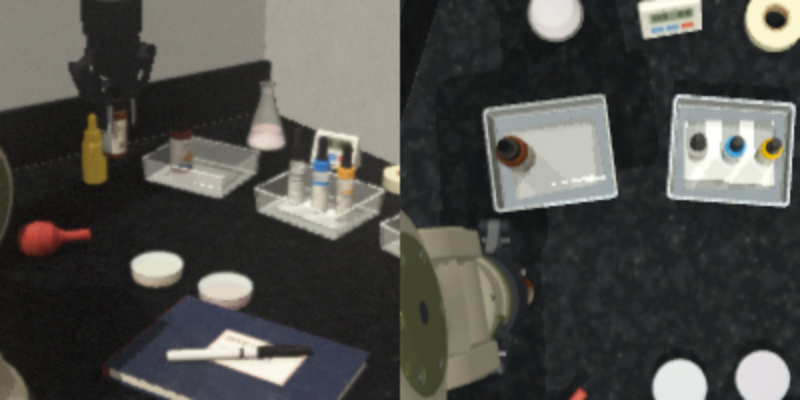

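The dropper hangs upright (left panel 117,130) and the look-alike is untouched. Moving it into the dropper tray.

Emit:
send_rows(
  increments=[
    {"dx": 0,"dy": -0.6,"dz": 0,"roll": 0,"claw": -0.8},
    {"dx": 0,"dy": -1.3,"dz": 0,"roll": 0,"claw": -0.8},
    {"dx": 0.4,"dy": -1.8,"dz": 0,"roll": 0,"claw": -0.8},
    {"dx": 1.2,"dy": -1.8,"dz": 0,"roll": 0,"claw": -0.8},
    {"dx": 2.2,"dy": -1.8,"dz": 0,"roll": 0,"claw": -0.8},
  ],
)

```text
clock: 24.12
tcp_pos: [0.4979, 0.1274, 0.1096]
orientation: [-0.0, 0.707, 0.707, -0.0]
wrist_force: [-0.4, 0.6, -0.9]
finger_gap: 0.031
grip_force: 30.0
```

Emit:
send_rows(
  increments=[
    {"dx": 1,"dy": 0,"dz": 0,"roll": 0,"claw": -0.8},
    {"dx": 2,"dy": 0,"dz": 0,"roll": 0,"claw": -0.8},
    {"dx": 3,"dy": 0,"dz": 0,"roll": 0,"claw": -0.8},
    {"dx": 3.9,"dy": 0,"dz": 0,"roll": 0,"claw": -0.8},
    {"dx": 3.9,"dy": 0,"dz": 0,"roll": 0,"claw": -0.8},
  ],
)

```text
clock: 24.75
tcp_pos: [0.5964, 0.1274, 0.1091]
orientation: [0.0, 0.707, 0.707, 0.0]
wrist_force: [1.0, -0.3, -1.1]
finger_gap: 0.0312
grip_force: 30.0
```

Emit:
send_rows(
  increments=[
    {"dx": 0,"dy": 0,"dz": -0.3,"roll": 0,"claw": -0.8},
    {"dx": 0,"dy": 0,"dz": -0.8,"roll": 0,"claw": -0.8},
    {"dx": 0,"dy": 0,"dz": -1.4,"roll": 0,"claw": -0.8},
    {"dx": 0,"dy": 0,"dz": -2,"roll": 0,"claw": -0.8},
    {"dx": 0,"dy": 0,"dz": -2.3,"roll": 0,"claw": -0.8},
  ],
)

```text
clock: 25.38
tcp_pos: [0.5936, 0.1284, 0.0509]
orientation: [-0.001, 0.706, 0.708, -0.001]
wrist_force: [0.2, -0.3, -1.2]
finger_gap: 0.0317
grip_force: 30.0
```

Emit:
send_rows(
  increments=[
    {"dx": 0,"dy": 0,"dz": 0,"roll": 0,"claw": -0.8},
    {"dx": 0,"dy": 0,"dz": -0.3,"roll": 0,"claw": -0.8},
    {"dx": 0,"dy": 0,"dz": -0.55,"roll": 0,"claw": -0.8},
    {"dx": 0,"dy": 0,"dz": -0.55,"roll": 0,"claw": -0.8},
    {"dx": 0,"dy": 0,"dz": -0.55,"roll": 0,"claw": -0.8},
  ],
)

```text
clock: 26.0
tcp_pos: [0.5946, 0.1284, 0.0391]
orientation: [0.0, 0.707, 0.708, 0.0]
wrist_force: [-1.2, -0.3, 3.5]
finger_gap: 0.0316
grip_force: 29.7
```

Contact with the floor felt (3.5 N). Releasing, rising and moving clear.

Emit:
send_rows(
  increments=[
    {"dx": 0,"dy": 0,"dz": 0,"roll": 0,"claw": -0.1},
    {"dx": 0,"dy": 0,"dz": 0,"roll": 0,"claw": 0.1},
    {"dx": 0,"dy": 0,"dz": 0,"roll": 0,"claw": 0.3},
    {"dx": 0,"dy": 0,"dz": 0,"roll": 0,"claw": 0.35},
    {"dx": 0,"dy": 0,"dz": 0,"roll": 0,"claw": 0.35},
  ],
)

```text
clock: 26.62
tcp_pos: [0.5947, 0.1284, 0.0388]
orientation: [0.0, 0.707, 0.708, 0.0]
wrist_force: [-0.1, 0.2, -0.9]
finger_gap: 0.0579
grip_force: 0.0
```

Emit:
send_rows(
  increments=[
    {"dx": 0,"dy": 0,"dz": 0.6,"roll": 0,"claw": 0.35},
    {"dx": 0,"dy": 0,"dz": 1.6,"roll": 0,"claw": 0.35},
    {"dx": 0,"dy": 0,"dz": 3,"roll": 0,"claw": 0.35},
    {"dx": 0,"dy": 0,"dz": 4.6,"roll": 0,"claw": 0.35},
    {"dx": 0,"dy": 0,"dz": 6,"roll": 0,"claw": 0.35},
  ],
)

```text
clock: 27.25
tcp_pos: [0.595, 0.1285, 0.1917]
orientation: [0.001, 0.707, 0.708, 0.001]
wrist_force: [-0.3, -0.7, 0.5]
finger_gap: 0.0573
grip_force: 0.0
```

Emit:
send_rows(
  increments=[
    {"dx": -1.5,"dy": 0,"dz": 0,"roll": 0,"claw": 0.35},
    {"dx": -3,"dy": 0,"dz": 0,"roll": 0,"claw": 0.35},
    {"dx": -4.5,"dy": 0,"dz": 0,"roll": 0,"claw": 0.35},
    {"dx": -6,"dy": 0,"dz": 0,"roll": 0,"claw": 0.35},
    {"dx": -6,"dy": 0,"dz": 0,"roll": 0,"claw": 0.35},
  ],
)

```text
clock: 27.88
tcp_pos: [0.4422, 0.1286, 0.19]
orientation: [0.0, 0.706, 0.708, 0.0]
wrist_force: [0.1, -0.5, -0.1]
finger_gap: 0.0577
grip_force: 0.0
```

Run:
```python
from h import *
a=read_camera("scene")["image"][130:280,240:500];b=read_camera("top")["image"][110:260,200:460]
cv2.imwrite("pics/a11.png",cv2.resize(np.vstack([a,b]),None,fx=2,fy=2))
```

```text
(no output)
```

View pics/a11.png

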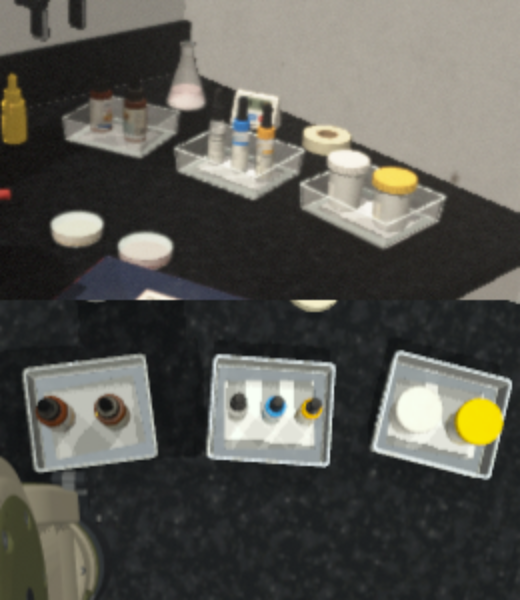

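Everything stands upright in its own tray, the occupants have not visibly moved, and the gripper is clear.

```bash
python3 -c "
from workcell import *
print(hand_in())"
```

```text
the job is handed in; nothing more can be done
None
```

Both vials, the dropper bottle and the cup stand upright and released in their own kind's trays; the last camera view shows nothing knocked over and no visible shift in the original containers. I handed the job in at about 28 s of the 96 s allowed; hand-in returned no verdict.

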